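# Close the case and hold the inspection mirror on its marker

### The arm

A 7-joint arm with a two-finger parallel gripper is mounted at the origin on the work surface. World frame = base frame: x ahead of the robot, y to its left, z up, the work surface at z = 0. Lengths are in m, angles in rad, forces in N, time in s.
With the tool pointing down it reaches from about 0.4 to 0.875 m from the base axis. Payload 19.3 kg.
Tool frame: the origin (TCP) lies at the very end of the fingers, on their centre line; the grasp point (between the pads) lies 19 mm behind it; z points along the fingers, y is the line along which they close (so a half turn about z gives the same grasp; the last joint's range is limited). The gripper opens to 85 mm and grips with 20 to 120 N. Pads are 22 mm wide; open, the fingers measure 114 mm over their backs; the gripper's body (76 mm by 85 mm) begins 54 mm behind the grasp point. The pads swing forward as they close: fully open they stand 13 mm farther back than shut.
Start: joints at [1.182, 0.521, -0.036, 1.599, 0.021, 1.021, -0.113], TCP at [0.196, -0.594, 0.231] pointing down, gripper open.
Joint ranges: [-2.91, 2.91], [-0.3, 2.13], [-1.5, 1.42], [0.17, 2.43], [-1.26, 4.41], [0.16, 1.93], [-2.52, 2.52]. Speed limits (rad/s): [1.89, 1.89, 2.39, 2.39, 3.01, 3.01, 3.01].

### API

Orientations are given as [roll, pitch, yaw] about the fixed x, y, z axes, in that order (R = Rz(yaw) Ry(pitch) Rx(roll)).
In Python, from workcell import monitor, optics, job_done gives the robot as it stands.
- The arm moves only by the shell command python3 -m handwheel 'ROWS' [FORCE]. ROWS is JSON, a list of rows, each an object of numbers: "dx", "dy", "dz": the shift along the tool's x, y, z in cm; "wx", "wy", "wz": the turn, a rotation vector about the tool's x, y, z in rad; "claw": the opening in per cent of the stroke, from 0 (shut) to 100 (fully open). A call has 1 to 8 rows; each row shifts and turns the commanded pose from where the row before left it, along the tool's axes as they then stand; what a row does not reach is not made up. A row lasts 1/8 s, in which the tool goes at most 62.5 mm and 10.7 degrees, less where a joint would pass 70% of its speed; a pose out of reach is approached as far as the arm can. A call with a gripper value outside its range is refused whole. The fingers move at their own pace and stop on an object; FORCE is the grip in N (left out, the last holds). Time passes only in rows, so rows that do not move let the fingers close. It gives the time, the measured TCP pose, the force, the opening and the grip force at its end, in the units of the state.
- monitor.observe(): the state, without advancing time (a new reading comes with each control period).
- optics.grab_frame(name): name is "scene" or "top"; returns a dict with "frame" (400x640x3 uint8, blue, green, red), "fovy" (degrees; the focal length in pixels is half the picture's height over the tangent of half this angle, whatever the lens; pixels are square), "cx", "cy" (the principal point, pixels), "R" (3x3) and "t" (3): a world point X has camera coordinates R X + t. Camera axes: x right, y down, z forward; pixel columns grow to the right and rows downward; lengths in m; the calibration is good to about 2 mm. A picture is of the moment at which its call begins. There is no depth.
- job_done(): hands the job in; it is judged then, once.
Trained networks look in the newest picture that a camera, given by its name, has taken for a name from the list of things; names that differ only in an ending like _2 or _b are one class to them, and where a whole thing is asked for, a point or a joint stands for the part that bears it (a point fixed in the world has none). Each returns a list of dicts, best first, with "p" (0 to 1); they miss things now and then, are a little off and sometimes report something else, mostly with a low value. They report only what shows in the picture. A call takes as long as a camera call. They do not tell look-alikes from the thing itself.
- optics.masks_of(name, camera): "region" (400x640 bool, what is visible of it) and "rect" ([left, top, width, height] in pixels, round what is visible of it).
The state is a dict: "clock": time; "qpos": joint angles; "qd": joint speeds; "joint_efforts": joint torques, N m; "position": TCP position; "tool_rot": TCP orientation; "force": force on the tool from outside, world axes, zero at the start; "moment": the same for the moment, N m; "grip_width": finger opening in m; "finger_force": force on a finger pad.
Only numpy, scipy, OpenCV 4.12 (cv2) and the standard library are available. Lean on these libraries where they do the work, as an engineer would, in place of code of your own. Each camera call takes 0.05 s, during which the arm holds its last target. There are 200 camera calls.

### The job

Shut the red lid of the clamshell case fully, so that the two halves meet edge to edge. Then turn the inspection mirror by its red grip bar until the small fixed camera, looking into the middle of the mirror, sees the yellow stud on the end of the closed lid there, and finish while still holding the mirror at that angle (its spring turns it back if you let go). Do not touch the mirror glass, and leave the wire spool, the cutters and the round circuit board where they lie.

Things in the scene. Friction and masses are not known exactly. Their poses are not given: they have to be found in the camera images.
- lid (a joint): Hinge of the case's lid, rad: 0 = shut, edges meeting; grows as the lid opens, at most 1.95; starts open at 1.2 to 1.8 (about upright). Stiff friction hinge (0.06 N m): it stays where it is left. Lid about 60 g.
- case: Clamshell case, fixed (place, yaw vary): black cradle 105 x 140 x 20 mm, grey open lower half 85 (x) x 120 (y) x 22 mm on it, red upper half = lid. Origin: centre of the cradle's underside on the bench; x to the hinge side, y along the hinge, z up. Lower half's rim 42 mm, shut lid's top 64 mm above the bench. The lid's robot-side edge has a black tab 14 mm long, 30 wide, 8 thick.
- lid_hinge (a point): Middle of the lid's hinge line: at the case's (+42.5, 0, 42) mm. The axes turn with the lid: y along the hinge; -x runs along the lid away from the hinge; z points out of the lid's outer face. When shut the axes equal the case's; opening lifts the robot-side edge up and over towards the case's +x.
- lid_top (a point): Point on the outer face of the lid (the red half, 85 x 120 mm, 22 mm deep), 55 mm from the hinge line: at (-55, 0, 22) mm in the lid_hinge frame. Push the outer face here to swing the lid shut, and press here to seat it.
- marker (a point): Outer end of the yellow stud (14 mm across, standing 8 mm out) on the lid's end face at its -y side, the side towards the mirror: at (-42.5, -68, 11) mm in the lid_hinge frame; it moves with the lid. With the lid shut it is at the case's (0, -68, 53) mm, level with mirror and lens to about 7 mm.
- mirror_turn (a joint): Mirror angle about its vertical axis, rad: 0 (rest, on its stop) = faces the camera; grows anticlockwise seen from above, at most 1.5. A return spring (0.03 N m at 0, 0.12 N m at 1.1) turns it back to 0 when let go. The camera's line of sight leaves the mirror turned by twice this angle from the direction mirror-to-lens.
- mirror_grip (a point): Centre of the red grip bar above the mirror, on the mirror's vertical turning axis, 136 mm above the bench. Its x axis lies along the bar and is the horizontal direction that the mirror faces; z up.
- mirror: The mirror, turning on a vertical axis through its origin (at bench height); x is the direction it faces. Glass 60 mm wide, 50 high, 35 to 85 mm above the bench, face on the axis, black frame 66 mm wide behind it: do not touch the glass. Above it on a thin shaft a red upright grip bar: 46 mm long (x), 12 thick (y), 120 to 152 mm above the bench.
- lens (a point): Front of the lens of the small black inspection camera, fixed 169 mm from the mirror's axis on the same aluminium base (310 x 80 x 12 mm; place and yaw vary together with the mirror), 60 mm above the bench; the camera's top is 82 mm above the bench.
- sight: Not a visible thing: the camera's line of sight after the mirror. Origin on the mirror's axis 20 mm above the bench; its x axis points horizontally where the camera looks by way of the mirror. The marker is seen in the middle of the mirror when it lies on this x axis, seen from above.
- spool: Red wire spool, 56 mm diameter, 40 mm high, standing on the bench. Leave alone. Origin: centre of underside.
- cutters: Side cutters with green handles, lying flat, about 150 mm long, 70 mm wide, 16 mm high. Leave alone. Origin: about mid-length, on the bench; x points to the jaws.
- board: Round green circuit board, 56 mm diameter, 11 mm high with parts. Leave alone. Origin: centre of underside.
Not all that is in view belongs to the job. Of the things shaped like the case, the black one is meant.

How it is judged:
By the outcome, as a careful person would: the job done as asked, in the order asked, and still so for the second after the job is handed in, while the arm keeps its last pose, push and grip.
It also fails if it takes over 51 s, if anything falls off the work surface, if the arm or the gripper's body presses on something with over 40 N, if the wrist force passes 120 N, or if a joint passes its speed limit or range.

## Working session

There is one attempt and no reset: what is moved stays moved. The work goes in short steps, Python scripts to look and compute and a shell command to move; the robot and the scene stay as the last step left them, time stands still between calls to the robot, and variables do not carry over. Pictures are saved under pics/ and viewed, at most 10 in all, crops included, and the job is handed in when it is done.

```bash
mkdir -p pics; ls; cat > h.py <<'E'
import numpy as np,cv2
from workcell import monitor,optics,job_done
def grab(c,fn=None):
    f=optics.grab_frame(c)
    if fn: cv2.imwrite('pics/'+fn,f['frame'])
    return f
def ray(f,u,v):
    fl=200/np.tan(np.radians(f['fovy'])/2)
    R=np.array(f['R']);t=np.array(f['t'])
    return -R.T@t, R.T@np.array([(u-f['cx'])/fl,(v-f['cy'])/fl,1])
def atz(f,u,v,z):
    o,d=ray(f,u,v); return o+d*(z-o[2])/d[2]
def proj(f,X):
    fl=200/np.tan(np.radians(f['fovy'])/2)
    c=np.array(f['R'])@np.array(X)+np.array(f['t']); return fl*c[0]/c[2]+f['cx'],fl*c[1]/c[2]+f['cy']
E
python3 - <<'E'
from h import *
s=monitor.observe(); print({k:np.round(v,3) for k,v in s.items()})
for c in ('scene','top'):
    f=grab(c,c+'0.png'); print(c,f['fovy'],f['cx'],f['cy'],np.round(f['R'],3).tolist(),np.round(f['t'],3))
    for n in ('case','lid','mirror','mirror_grip','lens','marker','spool','cutters','board'):
        for d in optics.masks_of(n,c)[:3]:
            ys,xs=np.nonzero(d['region']); print(n,round(d['p'],2),d['rect'],xs.mean().round(1),ys.mean().round(1))
E
```

```text
pics
{'clock': np.float64(0.0), 'qpos': array([ 1.182,  0.522, -0.036,  1.6  ,  0.021,  1.021, -0.113]), 'qd': array([-0.001,  0.003,  0.001, -0.001, -0.   ,  0.001, -0.001]), 'joint_efforts': array([-0.0000e+00, -9.2710e+01,  1.9800e+00, -3.6993e+01,  1.8000e-02,
        8.0000e-03,  0.0000e+00]), 'position': array([ 0.196, -0.593,  0.231]), 'tool_rot': array([-3.141,  0.   ,  0.319]), 'force': array([ 0.493, -0.914,  0.415]), 'moment': array([ 0.016, -0.021,  0.022]), 'finger_force': np.float64(0.0), 'grip_width': np.float64(0.085)}
scene 56.118402184200676 319.81975651117864 195.15962439662192 [[0.046, 0.999, 0.008], [0.789, -0.032, -0.614], [-0.613, 0.034, -0.789]] [-0.041 -0.365  1.307]
case 0.9 [401.0, 226.7, 61.6, 51.3] 431.8 252.7
case 0.7 [340.0, 166.9, 55.5, 52.0] 368.4 192.9
lid 0.65 [403.7, 227.7, 62.0, 43.2] 434.6 246.6
lid 0.58 [345.3, 167.6, 52.1, 43.1] 368.9 188.6
mirror 0.94 [218.6, 160.3, 30.8, 38.8] 235.9 184.5
mirror_grip 0.56 [223.1, 159.5, 29.5, 41.2] 236.0 185.4
lens 0.86 [212.3, 163.3, 45.4, 129.4] 235.8 235.4
marker 0.71 [338.5, 167.6, 57.7, 40.8] 369.1 188.7
[... 312 characters left out ...]
4 [[-0.012, -1.0, 0.008], [-0.995, 0.011, -0.101], [0.101, -0.009, -0.995]] [0.008 0.562 1.494]
case 0.91 [198.0, 150.0, 53.5, 37.2] 224.5 169.6
case 0.59 [238.4, 203.0, 52.4, 48.7] 265.1 226.1
lid 0.86 [241.7, 204.7, 44.1, 24.7] 266.8 215.3
lid 0.72 [199.8, 150.4, 46.4, 37.1] 222.7 167.5
mirror_grip 0.68 [368.2, 214.0, 18.9, 19.2] 379.7 223.9
lens 0.69 [358.4, 142.5, 33.4, 102.9] 375.7 195.4
marker 0.79 [242.5, 202.8, 45.1, 25.3] 266.4 214.8
marker 0.61 [200.0, 151.4, 43.5, 35.4] 222.4 167.6
spool 0.61 [289.7, 137.4, 18.3, 18.4] 299.6 147.6
spool 0.57 [361.3, 140.2, 31.1, 105.2] 375.9 195.6
cutters 0.66 [185.8, 213.0, 27.5, 51.1] 199.5 240.0
board 0.54 [413.5, 232.0, 17.6, 17.2] 421.6 237.8
```

View pics/top0.png

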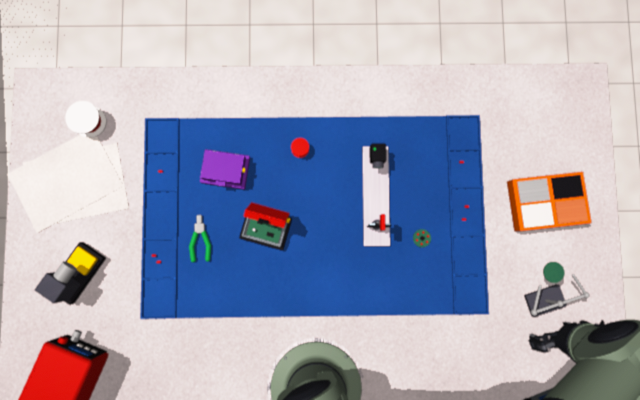

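View pics/scene0.png

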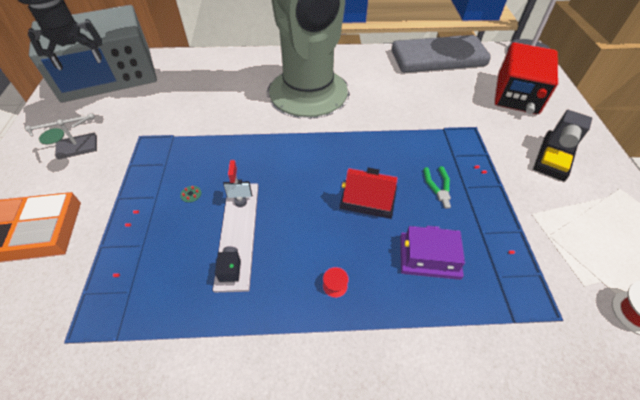

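The top view shows the black case with its red lid open at about (266,226), the purple look-alike at (224,168), the mirror and grip at (380,224), and the lens block at (377,155). I'll zoom in on both cameras.

```bash
python3 - <<'E'
import cv2,numpy as np
t=cv2.imread('pics/top0.png');s=cv2.imread('pics/scene0.png')
r=lambda i,x,y,w,h:cv2.resize(i[y:y+h,x:x+w],(400,300),interpolation=cv2.INTER_CUBIC)
a=np.vstack([np.hstack([r(t,230,190,80,60),r(t,330,130,160,120)]),np.hstack([r(s,330,155,80,60),r(s,200,150,80,60)])])
cv2.imwrite('pics/z.png',a)
E
```

```text
(no output)
```

View pics/z.png

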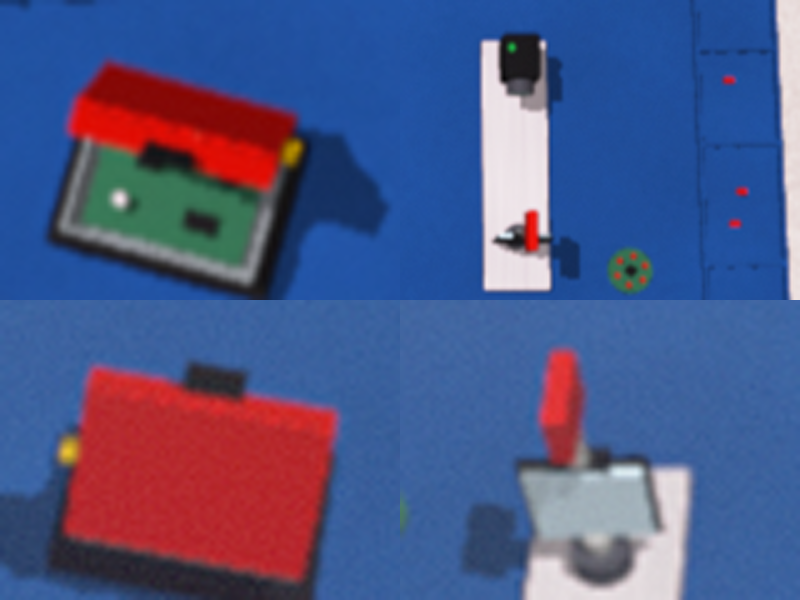

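```bash
cat > fit.py <<'E'
from h import *
from scipy.optimize import least_squares
from scipy.spatial.transform import Rotation as Ro
T=grab('top');S=grab('scene')
obs=[(T,'c',(-52.5,70,20),240,238),(T,'c',(-52.5,-70,20),283.6,249.6),
(T,'l',(-85,60,22),246.6,209.4),(T,'l',(-85,60,0),244,216.4),(T,'l',(-85,-60,0),284.4,228),(T,'l',(0,60,22),251.4,202.6),(T,'l',(0,-60,22),289.6,213),
(T,'l',(-42.5,-65,11),288.2,220.6),(S,'l',(-42.5,-65,11),343.8,184.8),
(S,'l',(-85,-60,22),347.6,172.4),(S,'l',(-85,60,22),396.4,182.4),(S,'l',(-85,-60,0),348.6,168.6),(S,'l',(-85,60,0),397.6,177.4),(S,'l',(0,-60,22),343,203),(S,'l',(0,60,22),390.4,211)]
def pt(p,k,q):
    q=np.array(q)/1000
    if k=='l': q=Ro.from_euler('y',p[3]).apply(q)+[.0425,0,.042]
    return Ro.from_euler('z',p[2]).apply(q)+[p[0],p[1],0]
res=lambda p:np.concatenate([np.subtract(proj(f,pt(p,k,q)),(u,v)) for f,k,q,u,v in obs])
c=atz(T,265,226,.02)
r=least_squares(res,[c[0],c[1],-.2,1.4],loss='soft_l1'); p=r.x
print('case',p.round(4)); print(r.fun.reshape(-1,2).round(1).tolist())
for n,k,q in(('lid_top','l',(-55,0,22)),('edge','l',(-85,0,22)),):print(n,pt(p,k,q).round(3))
mk=pt([*p[:3],0],'l',(-42.5,-68,11));print('marker shut',mk.round(4),'lid_top shut',pt([*p[:3],0],'l',(-55,0,22)).round(4))
gT=ray(T,382.8,222);gS=ray(S,232.6,171)
mob=[(T,0,136,382.8,222),(S,0,136,232.6,171),(T,169,60,378,166.8)]
def mr(m):
    P=lambda d,z:(m[0]+d/1000*np.cos(m[2]),m[1]+d/1000*np.sin(m[2]),z/1000)
    return np.concatenate([np.subtract(proj(f,P(d,z)),(u,v)) for f,d,z,u,v in mob])
m=least_squares(mr,[.5,-.15,0]).x
print('mirror',m.round(4),mr(m).round(1))
b=[atz(T,u,v,.012)[:2] for u,v in((362.4,146.4),(388.8,146),(363.6,246),(390.4,246))];print('base',np.round(b,3).tolist())
d=(b[0]+b[1]-b[2]-b[3]);yaw=np.arctan2(d[1],d[0]);print('base yaw',yaw)
al=np.arctan2(mk[1]-m[1],mk[0]-m[0])
for y in(yaw,m[2]):print('mirror angle',(al-y)/2,'grip yaw',(al+y)/2)
print('dist',np.hypot(*(mk[:2]-m[:2])))
for n,u,v in(('spool',299.6,147.6),('board',421.6,237.8),('cut',199.5,240)):print(n,atz(T,u,v,.02).round(3))
E
python3 fit.py
```

```text
case [ 0.4809  0.1485 -0.2735  1.207 ]
[[-1.2, 0.1], [-0.4, 0.4], [-1.6, -0.5], [-0.6, -0.3], [-0.4, -1.0], [-0.2, -1.1], [0.1, -1.2], [0.3, -1.0], [-0.5, 0.0], [-0.8, -0.2], [0.3, -1.4], [-0.5, -0.5], [-0.6, -0.7], [-0.4, -1.3], [-0.4, -0.3]]
lid_top [0.523 0.137 0.101]
edge [0.513 0.14  0.129]
marker shut [0.4625 0.0831 0.053 ] lid_top shut [0.4689 0.1519 0.064 ]
mirror [ 0.4876 -0.1916 -0.0134] [-0.4 -0.3 -0.4 -0.1 -0.   0.3]
base [[0.731, -0.153], [0.731, -0.236], [0.421, -0.15], [0.42, -0.233]]
base yaw -0.010588500635240302
mirror angle 0.836267701817302 grip yaw 0.8256792011820618
mirror angle 0.8376555624961369 grip yaw 0.8242913405032269
dist 0.2757878450851548
spool [0.727 0.043 0.02 ]
board [ 0.444 -0.327  0.02 ]
cut [0.445 0.35  0.02 ]
```

The case and mirror fits are consistent in both cameras. Next I swing over to behind the lid with the gripper shut.

```bash
python3 -m handwheel '[{"dx":3.55,"dy":-3.55,"claw":0},{"dx":3.55,"dy":-3.55,"claw":0},{"dx":3.55,"dy":-3.55,"claw":0},{"dx":3.55,"dy":-3.55,"claw":0},{"dx":3.55,"dy":-3.55,"claw":0},{"dx":3.55,"dy":-3.55,"claw":0},{"dx":3.55,"dy":-3.55,"claw":0},{"dx":3.55,"dy":-3.55,"claw":0}]' 30
python3 -m handwheel '[{"dx":3.55,"dy":-3.55,"claw":0},{"dx":3.55,"dy":-3.55,"claw":0},{"dx":3.55,"dy":-3.55,"claw":0},{"dx":3.55,"dy":-3.55,"claw":0},{"dx":3.55,"dy":-3.55,"claw":0},{"dx":3.55,"dy":-3.55,"claw":0},{"dx":3.55,"dy":-3.55,"claw":0},{"dx":3.55,"dy":-3.55,"claw":0}]'
python3 -m handwheel '[{"wz":0.15},{"wz":0.15},{"wz":0.15},{"wz":0.142},{"wz":0}]'
```

```text
schema error: expected keys dx, dy, dz, wx, wy, wz, claw
schema error: expected keys dx, dy, dz, wx, wy, wz, claw
schema error: expected keys dx, dy, dz, wx, wy, wz, claw
```

All seven keys are needed in each row.

```bash
python3 -m handwheel '[{"dx":3.55,"dy":-3.55,"dz":0,"wx":0,"wy":0,"wz":0,"claw":0},{"dx":3.55,"dy":-3.55,"dz":0,"wx":0,"wy":0,"wz":0,"claw":0},{"dx":3.55,"dy":-3.55,"dz":0,"wx":0,"wy":0,"wz":0,"claw":0},{"dx":3.55,"dy":-3.55,"dz":0,"wx":0,"wy":0,"wz":0,"claw":0},{"dx":3.55,"dy":-3.55,"dz":0,"wx":0,"wy":0,"wz":0,"claw":0},{"dx":3.55,"dy":-3.55,"dz":0,"wx":0,"wy":0,"wz":0,"claw":0},{"dx":3.55,"dy":-3.55,"dz":0,"wx":0,"wy":0,"wz":0,"claw":0},{"dx":3.55,"dy":-3.55,"dz":0,"wx":0,"wy":0,"wz":0,"claw":0}]' 30
python3 -m handwheel '[{"dx":3.55,"dy":-3.55,"dz":0,"wx":0,"wy":0,"wz":0,"claw":0},{"dx":3.55,"dy":-3.55,"dz":0,"wx":0,"wy":0,"wz":0,"claw":0},{"dx":3.55,"dy":-3.55,"dz":0,"wx":0,"wy":0,"wz":0,"claw":0},{"dx":3.55,"dy":-3.55,"dz":0,"wx":0,"wy":0,"wz":0,"claw":0},{"dx":3.55,"dy":-3.55,"dz":0,"wx":0,"wy":0,"wz":0,"claw":0},{"dx":3.55,"dy":-3.55,"dz":0,"wx":0,"wy":0,"wz":0,"claw":0},{"dx":3.55,"dy":-3.55,"dz":0,"wx":0,"wy":0,"wz":0,"claw":0},{"dx":3.55,"dy":-3.55,"dz":0,"wx":0,"wy":0,"wz":0,"claw":0}]'
python3 -m handwheel '[{"dx":0,"dy":0,"dz":0,"wx":0,"wy":0,"wz":0.15,"claw":0},{"dx":0,"dy":0,"dz":0,"wx":0,"wy":0,"wz":0.15,"claw":0},{"dx":0,"dy":0,"dz":0,"wx":0,"wy":0,"wz":0.15,"claw":0},{"dx":0,"dy":0,"dz":0,"wx":0,"wy":0,"wz":0.142,"claw":0},{"dx":0,"dy":0,"dz":0,"wx":0,"wy":0,"wz":0,"claw":0}]'
```

```text
clock: 2.1
position: [0.3772, -0.2334, 0.2316]
tool_rot: [3.141, -0.0, 0.319]
force: [1.3, -0.2, 0.2]
grip_width: -0.0
finger_force: 0.0
clock: 3.1
position: [0.5579, 0.1253, 0.2314]
tool_rot: [3.141, -0.0, 0.318]
force: [-0.1, -0.7, 0.5]
grip_width: 0.0002
finger_force: 0.0
clock: 3.72
position: [0.5572, 0.124, 0.2314]
tool_rot: [3.142, -0.0, -0.272]
force: [0.2, -0.2, 0.3]
grip_width: 0.0002
finger_force: 0.0
```

```bash
python3 -m handwheel '[{"dx":0,"dy":-0.2,"dz":4.2,"wx":0,"wy":0,"wz":0,"claw":0},{"dx":0,"dy":0,"dz":4.2,"wx":0,"wy":0,"wz":0,"claw":0},{"dx":0,"dy":0,"dz":4.2,"wx":0,"wy":0,"wz":0,"claw":0},{"dx":0,"dy":0,"dz":0,"wx":0,"wy":0,"wz":0,"claw":0}]'
python3 -m handwheel '[{"dx":-1.3,"dy":0,"dz":0.2,"wx":0,"wy":0,"wz":0,"claw":0},{"dx":-1.3,"dy":0,"dz":0.2,"wx":0,"wy":0,"wz":0,"claw":0},{"dx":-0.9,"dy":0,"dz":0.1,"wx":0,"wy":0,"wz":0,"claw":0},{"dx":-0.9,"dy":0,"dz":0.1,"wx":0,"wy":0,"wz":0,"claw":0},{"dx":-0.8,"dy":0,"dz":0.4,"wx":0,"wy":0,"wz":0,"claw":0},{"dx":-0.8,"dy":0,"dz":0.4,"wx":0,"wy":0,"wz":0,"claw":0},{"dx":-0.65,"dy":0,"dz":0.6,"wx":0,"wy":0,"wz":0,"claw":0},{"dx":-0.65,"dy":0,"dz":0.6,"wx":0,"wy":0,"wz":0,"claw":0}]'
python3 - <<'E'
from h import *
f=grab('scene');cv2.imwrite('pics/m1.png',cv2.resize(f['frame'][120:260,280:480],(800,560)))
E
```

```text
clock: 4.22
position: [0.5563, 0.1255, 0.1032]
tool_rot: [3.139, 0.004, -0.27]
force: [0.9, -0.5, 1.1]
grip_width: -0.0001
finger_force: 0.0
clock: 5.22
position: [0.487, 0.1456, 0.0788]
tool_rot: [3.142, 0.0, -0.273]
force: [1.9, -1.0, 0.3]
grip_width: -0.0001
finger_force: 0.4
```

View pics/m1.png

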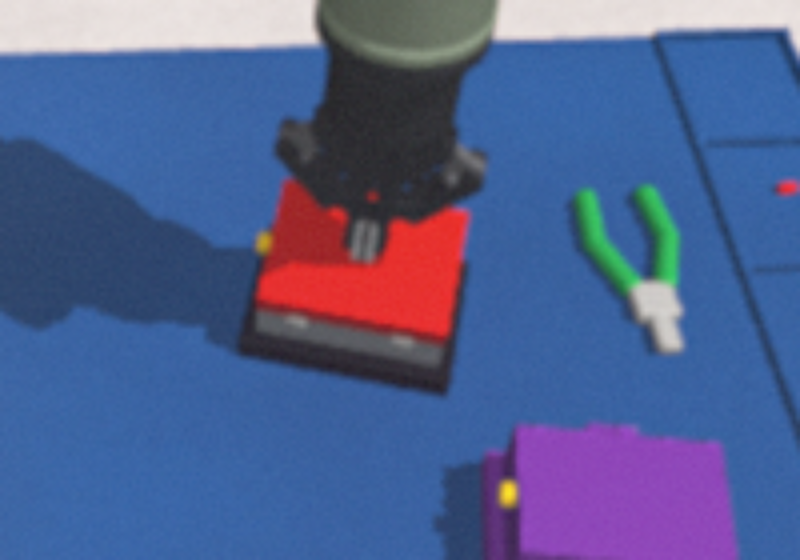

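The picture shows the lid well on its way down, with the fingers on the red outer face at about (365,250) in the crop. I'll continue and press to seat it.

```bash
python3 -m handwheel '[{"dx":-0.5,"dy":0,"dz":0.5,"wx":0,"wy":0,"wz":0,"claw":0},{"dx":-0.5,"dy":0,"dz":0.5,"wx":0,"wy":0,"wz":0,"claw":0},{"dx":-0.4,"dy":0,"dz":0.3,"wx":0,"wy":0,"wz":0,"claw":0},{"dx":0,"dy":0,"dz":0.2,"wx":0,"wy":0,"wz":0,"claw":0},{"dx":0,"dy":0,"dz":0,"wx":0,"wy":0,"wz":0,"claw":0}]'
```

```text
clock: 5.9
position: [0.474, 0.1493, 0.0642]
tool_rot: [3.142, 0.0, -0.273]
force: [-0.7, -0.7, -0.6]
grip_width: -0.0003
finger_force: 0.0
```

```bash
python3 -m handwheel '[{"dx":0,"dy":0,"dz":0.1,"wx":0,"wy":0,"wz":0,"claw":0},{"dx":0,"dy":0,"dz":0.1,"wx":0,"wy":0,"wz":0,"claw":0},{"dx":0,"dy":0,"dz":0,"wx":0,"wy":0,"wz":0,"claw":0}]'
```

```text
clock: 6.28
position: [0.4742, 0.1494, 0.0636]
tool_rot: [-3.141, -0.001, -0.273]
force: [-10.4, -1.0, 34.8]
grip_width: -0.0
finger_force: 17.9
```

```bash
python3 -m handwheel '[{"dx":0,"dy":0,"dz":-3,"wx":0,"wy":0,"wz":0,"claw":0},{"dx":0,"dy":0,"dz":-5,"wx":0,"wy":0,"wz":0,"claw":0},{"dx":0,"dy":0,"dz":-5,"wx":0,"wy":0,"wz":0,"claw":0},{"dx":0,"dy":0,"dz":-4,"wx":0,"wy":0,"wz":0,"claw":0}]'
python3 -m handwheel '[{"dx":1.3,"dy":4.06,"dz":0,"wx":0,"wy":0,"wz":0,"claw":100},{"dx":1.3,"dy":4.06,"dz":0,"wx":0,"wy":0,"wz":0,"claw":100},{"dx":1.3,"dy":4.06,"dz":0,"wx":0,"wy":0,"wz":0,"claw":100},{"dx":1.3,"dy":4.06,"dz":0,"wx":0,"wy":0,"wz":0,"claw":100},{"dx":1.3,"dy":4.06,"dz":0,"wx":0,"wy":0,"wz":0,"claw":100},{"dx":1.3,"dy":4.06,"dz":0,"wx":0,"wy":0,"wz":0,"claw":100},{"dx":1.3,"dy":4.06,"dz":0,"wx":0,"wy":0,"wz":0,"claw":100},{"dx":1.3,"dy":4.06,"dz":0,"wx":0,"wy":0,"wz":0,"claw":100}]'
python3 -m handwheel '[{"dx":0,"dy":0,"dz":0,"wx":0,"wy":0,"wz":-0.13,"claw":100},{"dx":0,"dy":0,"dz":0,"wx":0,"wy":0,"wz":-0.13,"claw":100},{"dx":0,"dy":0,"dz":0,"wx":0,"wy":0,"wz":0,"claw":100}]'
python3 - <<'E'
from h import *
f=grab('top','t2.png');g=grab('scene','s2.png')
r=lambda i,x,y,w,h:cv2.resize(i['frame'][y:y+h,x:x+w],(400,300),interpolation=cv2.INTER_CUBIC)
a=np.vstack([np.hstack([r(f,230,190,80,60),r(f,330,170,80,60)]),np.hstack([r(g,330,165,80,60),r(g,200,150,80,60)])])
cv2.imwrite('pics/z2.png',a)
E
```

```text
clock: 6.78
position: [0.4743, 0.1492, 0.2345]
tool_rot: [-3.141, -0.001, -0.274]
force: [0.4, -0.5, -0.3]
grip_width: -0.0001
finger_force: 0.0
clock: 7.78
position: [0.4865, -0.1932, 0.2324]
tool_rot: [3.142, -0.0, -0.273]
force: [1.0, 0.4, 0.5]
grip_width: 0.0855
finger_force: 0.0
clock: 8.15
position: [0.4864, -0.1918, 0.2323]
tool_rot: [-3.141, -0.0, -0.014]
force: [-0.3, -0.7, 0.4]
grip_width: 0.0849
finger_force: 0.0
```

View pics/z2.png

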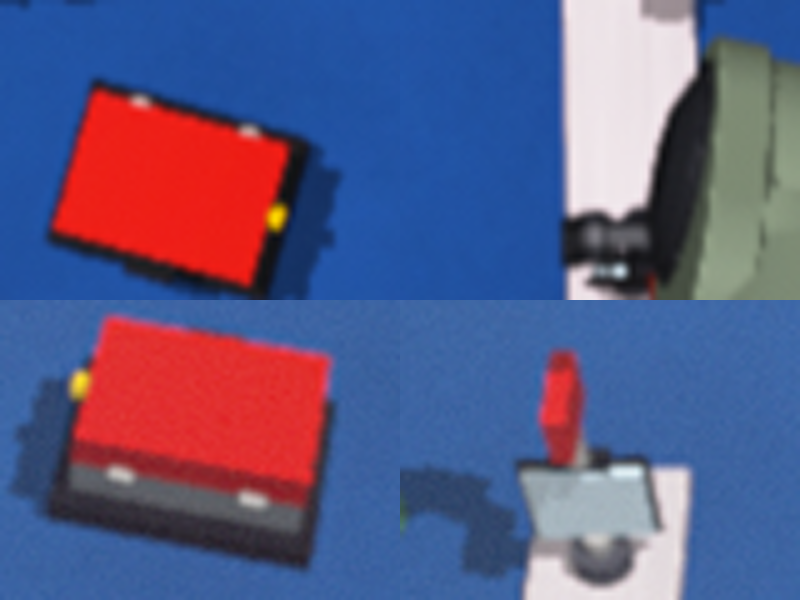

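The pictures show the lid shut flush with the lower half, the stud at top (285.4,233.2) and scene (346,181.6), and the mirror undisturbed. I'll check the stud's position and descend onto the bar.

```bash
python3 - <<'E'
from h import *
from scipy.optimize import least_squares
import re
src=open('fit.py').read().split("c=atz")[0]; exec(src)
P=[.4809,.1485,-.2735,0]
for f,u,v in((T,285.4,233.2),(S,346,181.6)):
    print('stud pred',np.round(proj(f,pt(P,'l',(-42.5,-64,11))),1),'seen',u,v)
obs=[(T,'l',(-85,60,22),230+50/5,190+232/5),(T,'l',(-85,-60,22),230+252/5,190+288/5),(T,'l',(0,60,22),230+93/5,190+88/5),(T,'l',(0,-60,22),230+290/5,190+142/5),
(S,'l',(-85,-60,22),330+106/5,165+18/5),(S,'l',(-85,60,22),330+331/5,165+57/5),(S,'l',(0,-60,22),330+73/5,165+143/5),(S,'l',(0,60,22),330+308/5,165+186/5),
(T,'l',(-42.5,-64,11),285.4,233.2),(S,'l',(-42.5,-64,11),346,181.6)]
r=least_squares(res,P);print(r.x.round(4));print(r.fun.round(1))
print(pt(r.x,'l',(-42.5,-68,11)))
E
python3 -m handwheel '[{"dx":0,"dy":0,"dz":3,"wx":0,"wy":0,"wz":0,"claw":100},{"dx":0,"dy":0,"dz":3,"wx":0,"wy":0,"wz":0,"claw":100},{"dx":0,"dy":0,"dz":3,"wx":0,"wy":0,"wz":0,"claw":100},{"dx":0.1,"dy":0,"dz":2.4,"wx":0,"wy":0,"wz":0,"claw":100},{"dx":0,"dy":0,"dz":0,"wx":0,"wy":0,"wz":0,"claw":100}]'
python3 -m handwheel '[{"dx":0,"dy":0,"dz":0,"wx":0,"wy":0,"wz":0,"claw":25},{"dx":0,"dy":0,"dz":0,"wx":0,"wy":0,"wz":0,"claw":25},{"dx":0,"dy":0,"dz":0,"wx":0,"wy":0,"wz":0,"claw":25},{"dx":0,"dy":0,"dz":0,"wx":0,"wy":0,"wz":0,"claw":25},{"dx":0,"dy":0,"dz":0,"wx":0,"wy":0,"wz":0,"claw":25}]' 30
python3 -m handwheel '[{"dx":0,"dy":0,"dz":0,"wx":0,"wy":0,"wz":0,"claw":0},{"dx":0,"dy":0,"dz":0,"wx":0,"wy":0,"wz":0,"claw":0},{"dx":0,"dy":0,"dz":0,"wx":0,"wy":0,"wz":0,"claw":0},{"dx":0,"dy":0,"dz":0,"wx":0,"wy":0,"wz":0,"claw":0}]' 30
```

```text
stud pred [285.4 232.4] seen 285.4 233.2
stud pred [345.7 182. ] seen 346 181.6
[ 0.4811  0.1491 -0.2845 -0.0274]
[ 0.7 -1.2 -0.7 -1.5  0.1 -0.  -0.5  0.1 -0.4 -0.5 -0.5 -0.1 -0.  -1.9
  0.3 -1.3 -0.3 -0.5 -0.1  0.5]
[0.46177657 0.08388168 0.0518324 ]
clock: 8.98
position: [0.4868, -0.1911, 0.1172]
tool_rot: [-3.141, 0.003, -0.014]
force: [0.0, -0.5, 0.5]
grip_width: 0.0849
finger_force: 0.0
clock: 9.6
position: [0.4875, -0.1916, 0.1184]
tool_rot: [3.142, -0.0, -0.013]
force: [0.5, 1.1, 0.0]
grip_width: 0.021
finger_force: 0.0
clock: 10.1
position: [0.4875, -0.192, 0.1184]
tool_rot: [3.141, -0.0, -0.014]
force: [-0.5, -5.1, 4.0]
grip_width: 0.0114
finger_force: 34.7
```

```bash
python3 -m handwheel '[{"dx":0,"dy":0,"dz":0,"wx":0,"wy":0,"wz":-0.12,"claw":0},{"dx":0,"dy":0,"dz":0,"wx":0,"wy":0,"wz":-0.12,"claw":0},{"dx":0,"dy":0,"dz":0,"wx":0,"wy":0,"wz":-0.12,"claw":0},{"dx":0,"dy":0,"dz":0,"wx":0,"wy":0,"wz":-0.12,"claw":0},{"dx":0,"dy":0,"dz":0,"wx":0,"wy":0,"wz":-0.12,"claw":0},{"dx":0,"dy":0,"dz":0,"wx":0,"wy":0,"wz":-0.12,"claw":0},{"dx":0,"dy":0,"dz":0,"wx":0,"wy":0,"wz":-0.12,"claw":0},{"dx":0,"dy":0,"dz":0,"wx":0,"wy":0,"wz":0,"claw":0}]' 50
python3 - <<'E'
from h import *
f=grab('top','t3.png');g=grab('scene','s3.png')
print(np.round(monitor.observe()['tool_rot'],4),np.round(monitor.observe()['moment'],3))
r=lambda i,x,y,w,h:cv2.resize(i['frame'][y:y+h,x:x+w],(400,300),interpolation=cv2.INTER_CUBIC)
a=np.vstack([np.hstack([r(f,230,170,160,120),r(f,350,200,60,45)]),np.hstack([r(g,200,140,160,120),r(g,210,160,60,45)])])
cv2.imwrite('pics/z3.png',a)
for n,c,F in(('spool','top',f),('board','top',f),('cutters','top',f)):
    for d in optics.masks_of(n,c)[:1]:print(n,d['p'],d['rect'])
E
```

```text
clock: 11.1
position: [0.4871, -0.1911, 0.1184]
tool_rot: [-3.141, -0.0, 0.829]
force: [-3.6, 2.1, 10.2]
grip_width: 0.011
finger_force: 52.2
[-3.1406e+00  1.0000e-04  8.2690e-01] [ 0.313  0.901 -0.094]
spool 0.67 [186.9, 213.9, 25.8, 47.4]
board 0.69 [242.4, 206.5, 50.9, 41.5]
cutters 0.64 [186.5, 213.7, 26.3, 48.0]
```

View pics/z3.png

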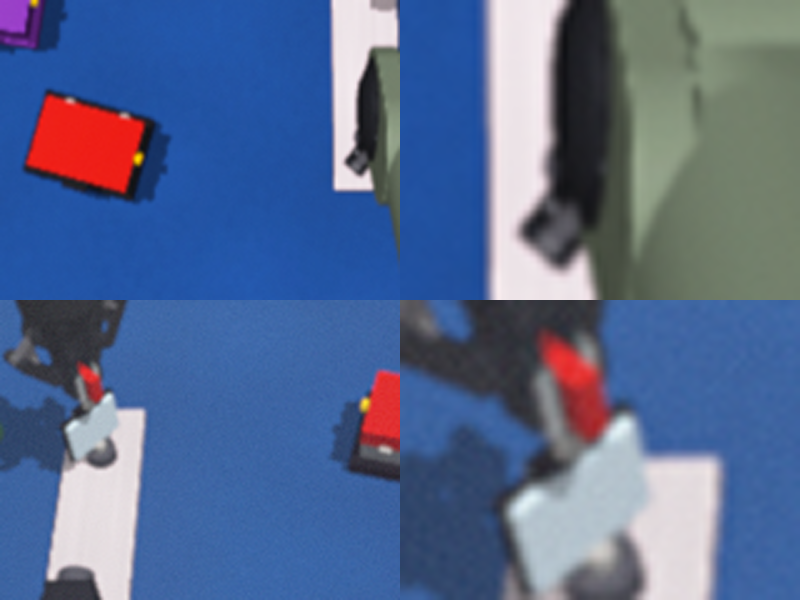

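The mirror turned with the bar, which sits flush between the pads, and the lid is still shut. One numeric check of the glass's top edge, from scene (227,191.2) to (244.8,176.8), against the target yaw of 0.826.

```bash
python3 - <<'E'
from h import *
g=grab('scene');a=atz(g,227,191.2,.085);b=atz(g,244.8,176.8,.085);d=b-a
print(d,np.arctan2(d[1],d[0]), np.arctan2(d[1],d[0])-np.pi/2,(a+b)/2)
s=monitor.observe();print(s['tool_rot'],s['finger_force'],s['clock'])
E
```

```text
[-0.04500663  0.04000605  0.        ] 2.4149482820993757 0.8441519553044792 [ 0.48544024 -0.19129114  0.085     ]
[-3.14069208e+00  2.08671389e-04  8.26871874e-01] 52.172194719314575 11.4
```

```bash
python3 -c "
from workcell import job_done
print(job_done())"
```

```text
the job is handed in; nothing more can be done
None
```

The lid is shut edge to edge, and the arm is still holding the mirror by its grip bar at 0.827 rad yaw (target 0.826, calculated from the camera fits rather than seen through the inspection camera); I handed the job in at about 11.4 s and the result wasn't shown. The arm never went near the spool, cutters or board, but the final network check on them was unreliable, so that is not confirmed by measurement.

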